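# Load the delivery rack in reverse stop order

### The job

Move the four items one at a time from the grey rack to the blue rack so that their order is reversed: begin with the item next to the grey rack's yellow block, which goes into the blue pocket farthest from the blue rack's yellow block, and work along the row until the last item stands next to the blue rack's yellow block. Stand each upright on the floor of its pocket and let go; do not drop, throw or tip any of them over.

Things in the scene. Friction and masses are not known exactly. Their poses are not given: they have to be found in the camera images.
- grey_rack: Grey rack, 76 x 292 mm, holds the four items at the start, one a pocket; 10 mm high ledge with coloured tags along its +x side (away from the robot). Fixed, yaw within 20 deg. Four 68 mm square pockets along its y, centres y = 108, 36, -36, -108 mm, x = 0; floor 6 mm, tops of the 4 mm walls 31 mm above the table. Yellow block (50 mm high) at the +y end (robot's left at zero yaw). Origin: on the table, mid row.
- blue_rack: Blue rack, 76 x 292 mm, empty at the start, for the items to go to. Fixed, yaw within 20 deg. Four 68 mm square pockets along its y, centres y = 108, 36, -36, -108 mm, x = 0; floor 6 mm, tops of the 4 mm walls 31 mm above the table. Yellow block (50 mm high) at the +y end (robot's left at zero yaw). Origin: on the table, mid row.
- item_red: Loose: plain brown cardboard box, 50 (x) x 50 (y) x 90 (high) mm, with a red sticker on top and red patches on its sides, 0.08 to 0.3 kg. Starts upright in any one pocket of the grey rack, within 5 mm of its centre, square to the rack within 6 degrees. Origin: centre of its underside, z up.
- item_green: Loose: white carton, 44 (x) x 52 (y) x 80 (high) mm, with a green sticker on top and green patches on its sides, 0.08 to 0.3 kg. Starts upright in any one pocket of the grey rack, within 5 mm of its centre, square to the rack within 6 degrees. Origin: centre of its underside, z up.
- item_purple: Loose: brown round cardboard mailing tube, 48 mm diameter, 105 mm high, standing upright, with purple end caps, 0.08 to 0.3 kg. Starts upright in any one pocket of the grey rack, within 5 mm of its centre, square to the rack within 6 degrees. Origin: centre of its underside, z up.
- item_black: Loose: white round tub, 52 mm diameter, 85 mm high, with a black lid as wide as the tub and a grey band, 0.08 to 0.3 kg. Starts upright in any one pocket of the grey rack, within 5 mm of its centre, square to the rack within 6 degrees. Origin: centre of its underside, z up.
- tag_red: Red tag, a flat block 22 x 44 x 14 mm fixed on the grey rack's ledge, 56 mm (+x of the rack) from the centre of the pocket in which the red item starts; it stays there and so keeps the starting order. Its top is 24 mm above the table. Origin: centre of its underside.
- tag_green: Green tag, a flat block 22 x 44 x 14 mm fixed on the grey rack's ledge, 56 mm (+x of the rack) from the centre of the pocket in which the green item starts; it stays there and so keeps the starting order. Its top is 24 mm above the table. Origin: centre of its underside.
- tag_purple: Purple tag, a flat block 22 x 44 x 14 mm fixed on the grey rack's ledge, 56 mm (+x of the rack) from the centre of the pocket in which the purple item starts; it stays there and so keeps the starting order. Its top is 24 mm above the table. Origin: centre of its underside.
- tag_black: Black tag, a flat block 22 x 44 x 14 mm fixed on the grey rack's ledge, 56 mm (+x of the rack) from the centre of the pocket in which the black item starts; it stays there and so keeps the starting order. Its top is 24 mm above the table. Origin: centre of its underside.

How it is judged:
By the outcome, as a careful person would: the job done as asked, in the order asked, and still so for the second after the job is handed in, with the robot touching nothing.
It also fails if it takes over 112 s, if anything falls off the work surface, if the arm or the gripper's body presses on something with over 40 N, if the wrist force passes 120 N, or if a joint passes its speed limit or range.

### The arm

A 6-joint arm with a two-finger parallel gripper is mounted at the origin on the work surface. World frame = base frame: x ahead of the robot, y to its left, z up, the work surface at z = 0. Lengths are in m, angles in degrees, forces in N, time in s.
With the tool pointing down it reaches from about 0.35 to 0.875 m from the base axis. Payload 4.2 kg.
Tool frame: the origin (TCP) lies at the very end of the fingers, on their centre line; the grasp point (between the pads) lies 19 mm behind it (robot.tcp_to_grasp is the distance from the TCP to the grasp point, in m); z points along the fingers, y is the line along which they close (so a half turn about z gives the same grasp; the last joint's range is limited). The gripper opens to 87 mm and grips with 3 to 60 N. Pads are 19 mm wide; open, the fingers measure 117 mm over their backs; the gripper's body (75 mm by 190 mm) begins 51 mm behind the grasp point.
Start: joints at [84.66, 22.042, 0.453, 0, -68.411, -14.817], TCP at [0.215, 0.587, 0.223] pointing down, gripper open.
Joint ranges: [-179.83, 179.83], [-69.29, 118.12], [-61.27, 80.66], [-181.25, 117.63], [-171.15, -9.14], [-177.46, 177.46]. Speed limits (degrees/s): [159.86, 159.86, 180, 180, 180, 180].

### API

Orientations are given as [roll, pitch, yaw] about the fixed x, y, z axes, in that order (R = Rz(yaw) Ry(pitch) Rx(roll)).
In Python, from rig import robot gives the robot as it stands.
- The arm moves only by the tool servo_tool, never from a script. Its argument "plan" is a list of rows, each a list of 3 entries, a list of its own where there are three numbers: the shift along the tool's x, y, z scaled (see below), then the turn, a rotation vector about the tool's x, y, z scaled (see below), then the opening, from 0 (shut) to 1 (fully open). A call has 1 to 10 rows; each row shifts and turns the commanded pose from where the row before left it, along the tool's axes as they then stand; what a row does not reach is not made up. The controller multiplies each number of a shift by 2 cm and each number of a turn by 0.1 rad. A row lasts 1/10 s, in which the tool goes at most 50 mm and 8.59 degrees, less where a joint would pass 70% of its speed; a pose out of reach is approached as far as the arm can. A call with a number of a shift or a turn outside -1 to 1 is refused whole. A call with a gripper value outside its range is refused whole. The fingers move at their own pace and stop on an object; "newtons" is the grip in N (left out, the last holds). Time passes only in rows, so rows that do not move let the fingers close. It gives the time, the measured TCP pose, the force, the opening and the grip force at its end, in the units of the state.
- robot.observe(): the state, without advancing time (a new reading comes with each control period).
- robot.get_image(name): name is "scene" or "side" or "wrist"; returns a dict with "img" (420x560x3 uint8, red, green, blue), "z_map" (420x560 float32, m along the optical axis (not along the pixel's ray), 0 where there is no reading), "mtx" (3x3 intrinsics, pixels), "R" (3x3) and "t" (3): a world point X has camera coordinates R X + t; the wrist camera has in their place "mount" (4x4, takes a point from camera to tool coordinates, whose origin is the TCP and whose axes are the flange's). Camera axes: x right, y down, z forward; pixel columns grow to the right and rows downward; lengths in m; the calibration is good to about 2 mm. A picture is of the moment at which its call begins: read the wrist's pose just before it.
- robot.job_done(): hands the job in; it is judged then, once.
The state is a dict: "clock": time; "q": joint angles; "joint_velocities": joint speeds; "tau": joint torques, N m; "eef_pos": TCP position; "orientation": TCP orientation; "wrist_force": force on the tool from outside, world axes, zero at the start; "moment": the same for the moment, N m; "width": finger opening in m; "grasp_force": force on a finger pad.
Only numpy, scipy, OpenCV 4.12 (cv2) and the standard library are available. Lean on these libraries where they do the work, as an engineer would, in place of code of your own. Each camera call takes 0.05 s, during which the arm holds its last target. There are 200 camera calls.

## Working session

There is one attempt and no reset: what is moved stays moved. The work goes in short steps, Python scripts to look and compute and a tool call to move; the robot and the scene stay as the last step left them, time stands still between calls to the robot, and variables do not carry over. Pictures are saved under pics/ and viewed, at most 14 in all, crops included, and the job is handed in when it is done.

Besides the shell and the picture viewer there is one more tool, called as a command line: name --argument value ..., lists and objects as JSON in quotes. servo_tool: Moves the arm, as the interface text tells. Shifts and turns lie within -1 to 1; 1 stands for 2 cm of shift or 0.1 rad of turn. Its arguments: {"type":"object","properties":{"plan":{"type":"array"},"newtons":{"type":"number"}},"required":["plan"]}

```bash
ls; mkdir -p pics; python3 - <<'E'
from rig import robot
import cv2,pickle,numpy as np
o=robot.observe();print({k:np.round(v,3) for k,v in o.items()})
d={}
for n in("scene","side","wrist"):
    d[n]=robot.get_image(n)
a=np.vstack([d["scene"]["img"],]);cv2.imwrite("pics/scene0.png",a[:,:,::-1]);cv2.imwrite("pics/side0.png",d["side"]["img"][:,:,::-1])
pickle.dump((o,d),open("im0.pkl","wb"))
for n in d: print(n,[ (k,np.round(v,3).tolist()) for k,v in d[n].items() if k not in("img","z_map")])
E
```

```text
pics
{'clock': np.float64(0.0), 'q': array([ 8.4660e+01,  2.2090e+01,  3.8000e-01, -3.0000e-02, -6.8411e+01,
       -1.4816e+01]), 'joint_velocities': array([ 0.017,  0.064, -0.046, -0.101, -0.014, -0.007]), 'tau': array([-1.0000e-03, -3.9067e+01,  1.8740e+01,  4.2200e+00,  1.1000e-02,
       -0.0000e+00]), 'eef_pos': array([0.215, 0.586, 0.221]), 'orientation': array([ 1.79876e+02, -4.00000e-03, -2.01670e+01]), 'wrist_force': array([ 0.569, -0.355, -0.281]), 'moment': array([ 0.001,  0.005, -0.027]), 'grasp_force': np.float64(0.0), 'width': np.float64(0.087)}
scene [('mtx', [[421.554, 0.0, 283.143], [0.0, 421.554, 205.157], [0.0, 0.0, 1.0]]), ('R', [[-0.247, 0.969, 0.015], [0.657, 0.179, -0.732], [-0.712, -0.171, -0.681]]), ('t', [0.12, -0.339, 1.237])]
side [('mtx', [[385.316, 0.0, 280.245], [0.0, 385.316, 213.118], [0.0, 0.0, 1.0]]), ('R', [[-0.986, -0.163, 0.016], [-0.118, 0.638, -0.761], [0.114, -0.752, -0.649]]), ('t', [0.524, 0.112, 0.699])]
wrist [('mtx', [[368.067, 0.0, 279.804], [0.0, 368.067, 210.097], [0.0, 0.0, 1.0]]), ('mount', [[-0.0, -0.965, -0.262, 0.072], [1.0, -0.0, 0.0, 0.0], [-0.0, -0.262, 0.965, -0.161], [0.0, 0.0, 0.0, 1.0]])]
```

View pics/scene0.png

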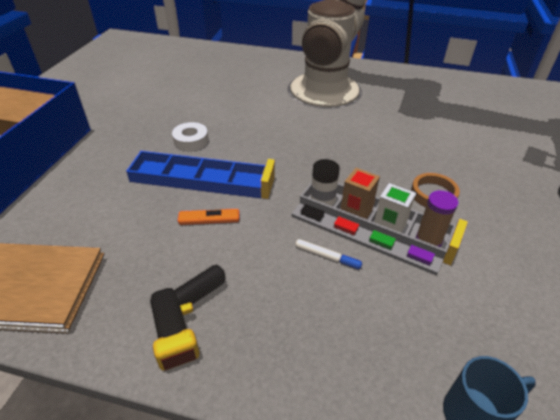

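View pics/side0.png

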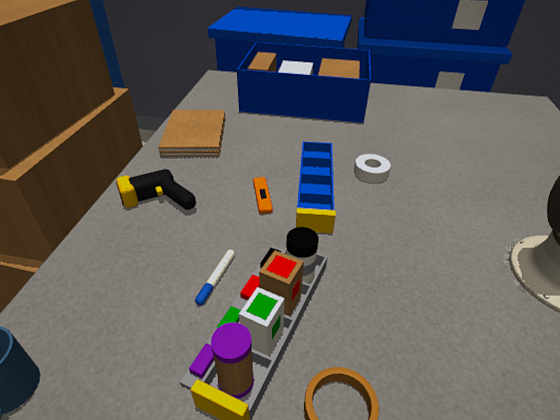

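The purple tube is next to the grey yellow block (scene ~(438,215)), followed by green (397,205), red (361,190) and black (325,178). The blue rack spans (130,170)–(272,180), with its yellow end on the right. Next I measure these in the depth maps.

```bash
cat > h.py <<'E'
import numpy as np,cv2
def cloud(c,o=None):
    z=c["z_map"];v,u=np.indices(z.shape);K=c["mtx"]
    P=np.stack([(u-K[0,2])/K[0,0]*z,(v-K[1,2])/K[1,1]*z,z],-1)
    if "R" in c: W=(P-c["t"])@c["R"]
    else:
        from scipy.spatial.transform import Rotation as Ro
        M=c["mount"];W=P@M[:3,:3].T+M[:3,3]
        W=W@Ro.from_euler('xyz',o["orientation"],degrees=True).as_matrix().T+o["eef_pos"]
    W[z<=0]=np.nan
    hsv=cv2.cvtColor(c["img"],cv2.COLOR_RGB2HSV)
    return W,hsv
COL=dict(red=[(0,6),(172,180)],green=[(45,75)],purple=[(130,160)],blue=[(105,128)],yellow=[(20,32)])
def mask(hsv,n):
    h,s,v=hsv[...,0],hsv[...,1],hsv[...,2]
    if n=="black": return v<50
    return np.any([(h>=a)&(h<=b) for a,b in COL[n]],0)&(s>140)&(v>50)
E
python3 - <<'E'
import pickle
from h import *
o,d=pickle.load(open("im0.pkl","rb"))
H=dict(red=.09,green=.08,purple=.105,black=.085)
for n in("scene","side"):
    W,hsv=cloud(d[n]);box=(W[...,0]>.25)&(W[...,0]<.85)&(abs(W[...,1])<.6)
    print(n)
    def rep(lbl,m):
        m=cv2.morphologyEx(m.astype(np.uint8),cv2.MORPH_OPEN,np.ones((2,2)))
        k,l,st,_=cv2.connectedComponentsWithStats(m)
        for i in range(1,k):
            if st[i,4]>25:
                p=W[l==i];r=cv2.minAreaRect((p[:,:2]*1000).astype(np.float32))
                print(lbl,st[i,4],'mean',p.mean(0).round(4),'rect',np.round(r[0],1),np.round(r[1],1),round(r[2],1))
    z=W[...,2]
    for c in H:
        rep("tag "+c,mask(hsv,c)&box&(abs(z-.024)<.004)); rep("item "+c,mask(hsv,c)&box&(abs(z-H[c])<.006))
    rep("yel",mask(hsv,"yellow")&box&(abs(z-.05)<.005))
    rep("blue",mask(hsv,"blue")&box&(abs(z-.031)<.006))
E
```

```text
scene
tag red 207 mean [nan nan nan] rect [554.7 145.1] [39.1 30.9] 72.5
tag green 214 mean [nan nan nan] rect [578.1 212.4] [41. 21.] 73.7
tag purple 243 mean [0.5988 0.2819 0.0238] rect [597.  282.4] [41.3 23.2] 77.3
tag black 178 mean [nan nan nan] rect [541.4  75.2] [38.9 22.7] 76.9
tag black 90 mean [nan nan nan] rect [764.8 -51.2] [ 4.  56.5] 55.2
tag black 26 mean [0.844  0.3885 0.0258] rect [844.6 388.7] [13.2  2.4] 10.6
item black 112 mean [0.5054 0.0873 0.0828] rect [503.   87.6] [17.9 45.3] 9.3
yel 179 mean [ 0.4741 -0.034   0.0484] rect [471.4 -35.4] [73.6 13.3] 4.7
yel 263 mean [nan nan nan] rect [533.  350.1] [ 15. 123.] 70.5
blue 549 mean [nan nan nan] rect [ 524.1 -528.4] [299.2   4.9] 0.9
blue 977 mean [nan nan nan] rect [ 483.1 -190. ] [ 77.4 288.9] 4.7
side
tag red 214 mean [nan nan nan] rect [551.6 167.1] [29.3 91.1] 14.8
item red 386 mean [nan nan nan] rect [503.8 156.4] [34.8 34.2] 70.7
tag green 190 mean [nan nan nan] rect [567.5 235.3] [31.7 89. ] 21.5
item green 451 mean [0.5205 0.2245 0.084 ] rect [520.9 224.3] [35.9 30.3] 73.3
tag purple 376 mean [nan nan n
[... 550 characters left out ...]
16.6 345.1] [ 8.2 42.3] 14.9
yel 210 mean [ 0.466  -0.036   0.0451] rect [450.1 -49.9] [107.1  52.2] 41.1
yel 796 mean [nan nan nan] rect [551.9 340.3] [15.4 73.5] 74.5
blue 463 mean [ 0.5523 -0.5284  0.0282] rect [ 555.7 -527.6] [ 13.3 374.4] 89.9
blue 28 mean [ 0.5077 -0.3313  0.025 ] rect [ 507.4 -330. ] [33.8  6.9] 8.6
blue 52 mean [nan nan nan] rect [ 455.6 -266.9] [126.5  24.9] 93.2
blue 26 mean [ 0.4991 -0.2606  0.0249] rect [ 499.  -260.4] [29.4  4.4] 7.2
blue 31 mean [ 0.4756 -0.1896  0.0255] rect [ 475.6 -189. ] [32.1  4.9] 6.8
blue 96 mean [ 0.4946 -0.1205  0.0222] rect [ 485.3 -132.6] [ 51.3 108.1] 4.4
blue 52 mean [ 0.4362 -0.1243  0.0163] rect [ 438.2 -128.4] [117.7  11.6] 89.7
```

servo_tool --plan '[[[1, 0.64, -0.07], [0, 0, 0], 1], [[1, 0.64, -0.07], [0, 0, 0], 1], [[1, 0.64, -0.07], [0, 0, 0], 1], [[1, 0.64, -0.07], [0, 0, 0], 1], [[1, 0.64, -0.07], [0, 0, 0], 1], [[1, 0.64, -0.07], [0, 0, 0], 1], [[1, 0.64, -0.07], [0, 0, 0], 1], [[1, 0.64, -0.07], [0, 0, 0], 1], [[1, 0.64, -0.07], [0, 0, 0], 1], [[1, 0.64, -0.07], [0, 0, 0], 1]]'

```text
clock: 1.15
eef_pos: [0.3597, 0.3958, 0.2367]
orientation: [180.0, 0.0, -20.2]
wrist_force: [-0.3, -0.1, 0.1]
width: 0.087
grasp_force: 0.0
```

servo_tool --plan '[[[1, 0.64, -0.07], [0, 0, 0], 1], [[1, 0.64, -0.07], [0, 0, 0], 1], [[1, 0.64, -0.07], [0, 0, 0], 1], [[1, 0.64, -0.07], [0, 0, 0], 1], [[1, 0.64, -0.07], [0, 0, 0], 1], [[1, 0.64, -0.07], [0, 0, 0], 1], [[1, 0.64, -0.07], [0, 0, 0], 1], [[1, 0.64, -0.07], [0, 0, 0], 1], [[1, 0.64, -0.07], [0, 0, 0], 1], [[0.9, 0.6, -0.07], [0, 0, 0], 1]]'

```text
clock: 2.15
eef_pos: [0.5014, 0.2081, 0.2507]
orientation: [180.0, 0.0, -20.2]
wrist_force: [0.5, 0.9, -0.3]
width: 0.0871
grasp_force: 0.0
```

servo_tool --plan '[[[0, 0, 0], [0, 0, 1], 1], [[0, 0, 0], [0, 0, 1], 1], [[0, 0, 0], [0, 0, 1], 1], [[0, 0, 0], [0, 0, 1], 1], [[0, 0, 0], [0, 0, 1], 1], [[0, 0, 0], [0, 0, 1], 1], [[0, 0, 0], [0, 0, 1], 1], [[0, 0, 0], [0, 0, 1], 1]]'

```text
clock: 2.95
eef_pos: [0.5008, 0.209, 0.2506]
orientation: [180.0, 0.0, -66.3]
wrist_force: [1.0, 0.4, 0.0]
width: 0.0868
grasp_force: 0.0
```

servo_tool --plan '[[[0, 0, 0], [0, 0, 1], 1], [[0, 0, 0], [0, 0, 1], 1], [[0, 0, 0], [0, 0, 1], 1], [[0, 0, 0], [0, 0, 1], 1], [[0, 0, 0], [0, 0, 1], 1], [[0, 0, 0], [0, 0, 1], 1], [[0, 0, 0], [0, 0, 0.8], 1], [[0, 0, 0], [0, 0, 0], 1], [[0, 0, 0], [0, 0, 0], 1], [[0, 0, 0], [0, 0, 0], 1]]'

```text
clock: 3.95
eef_pos: [0.501, 0.2096, 0.2506]
orientation: [180.0, 0.0, -104.9]
wrist_force: [-0.3, 0.7, -0.1]
width: 0.0864
grasp_force: 0.0
```

```bash
cat >> h.py <<'E'
def comps(W,m,min_n=60):
    m=cv2.morphologyEx((m&np.isfinite(W[...,2])).astype(np.uint8),cv2.MORPH_OPEN,np.ones((3,3)))
    k,l,st,_=cv2.connectedComponentsWithStats(m)
    for i in range(1,k):
        if st[i,4]>min_n:
            p=W[l==i];r=cv2.minAreaRect((p[:,:2]*1000).astype(np.float32))
            yield st[i,4],p,r
E
python3 - <<'E'
import pickle
from rig import robot
from h import *
o=robot.observe();c=robot.get_image("wrist");pickle.dump((o,c),open("w1.pkl","wb"))
print(o["clock"],o["eef_pos"],o["orientation"],o["q"].round(1) if hasattr(o["q"],'round') else o["q"])
cv2.imwrite("pics/w1.png",c["img"][:,:,::-1])
W,hsv=cloud(c,o);z=W[...,2]
def rep(l,m):
    for n,p,r in comps(W,m): print(l,n,np.median(p,0).round(4),np.round(r[0],1),np.round(r[1],1),round(r[2],1))
H=dict(red=.09,green=.08,purple=.105,black=.085)
for k in H:
    rep("tag "+k,mask(hsv,k)&(abs(z-.024)<.006)); rep("item "+k,mask(hsv,k)&(abs(z-H[k])<.007))
rep("yel",mask(hsv,"yellow")&(abs(z-.05)<.007))
rep("carton",(hsv[...,1]<60)&(hsv[...,2]>120)&(abs(z-.08)<.005))
E
```

```text
3.95 [0.50095834 0.20962012 0.25057875] [ 1.79998506e+02  1.24778938e-03 -1.04907052e+02] [ 39.8  12.9  -8.5  -0.  -68.6 -54.7]
tag red 882 [0.5566 0.139  0.023 ] [557.1 139.7] [42.6 21.2] 74.7
item red 1625 [0.5059 0.1532 0.0956] [506.  153.6] [34.8 34.6] 72.8
tag green 749 [0.5754 0.2077 0.023 ] [575.8 208.4] [42.6 20.4] 74.8
item green 1173 [0.5224 0.221  0.0856] [522.2 221.5] [35.6 29.6] 73.8
tag purple 673 [0.5946 0.2769 0.023 ] [595.1 277.4] [42.2 20.9] 74.8
item purple 257 [0.5383 0.2729 0.1077] [540.  274.1] [ 6.1 31.3] 74.3
item purple 213 [0.5508 0.3132 0.1105] [550.6 313.4] [ 8.4 31.4] 75.2
tag black 988 [0.538  0.0697 0.023 ] [538.1  70.6] [43.3 21.1] 75.3
item black 2167 [0.4849 0.0741 0.0906] [484.8  72.7] [52.6 33.6] 11.4
```

View pics/w1.png

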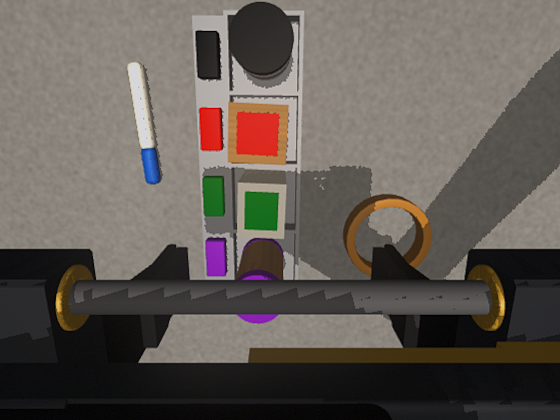

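The wrist view shows the tags at the left edge: black (208,55), red (211,130), green (214,195) and purple (216,257). The item tops are right beside them and match the expected pockets. Item heights read 6 mm above nominal, which agrees with the pocket floor. Going for purple at about (543,293) mm.

servo_tool --plan '[[[-0.91, -0.19, 0.6], [0, 0, 0], 1], [[-0.91, -0.19, 0.6], [0, 0, 0], 1], [[-0.91, -0.19, 0.6], [0, 0, 0], 1], [[-0.91, -0.19, 0.6], [0, 0, 0], 1], [[-0.91, -0.19, 0.6], [0, 0, 0], 1], [[0, 0, 0], [0, 0, 0], 1], [[0, 0, 0.5], [0, 0, 0], 1]]'

```text
clock: 4.7
eef_pos: [0.5435, 0.2935, 0.1813]
orientation: [-179.9, 0.1, -104.9]
wrist_force: [0.4, 0.2, 0.7]
width: 0.0869
grasp_force: 0.0
```

```bash
python3 - <<'E'
import pickle
from rig import robot
from h import *
o=robot.observe();c=robot.get_image("wrist")
print(o["eef_pos"],o["wrist_force"])
s=robot.get_image("side")
cv2.imwrite("pics/w2.png",np.vstack([c["img"],s["img"]])[::1,:,::-1][140:740])
W,hsv=cloud(c,o);z=W[...,2]
for n,p,r in comps(W,mask(hsv,"purple")&(abs(z-.111)<.008)): print(n,np.median(p,0),r)
E
```

```text
[0.54353951 0.29346072 0.18126735] [0.36056769 0.20226353 0.68667481]
4084 [0.54502642 0.29363026 0.11058403] ((545.2969970703125, 294.6390686035156), (48.09978103637695, 47.918479919433594), 72.93566131591797)
```

View pics/w2.png

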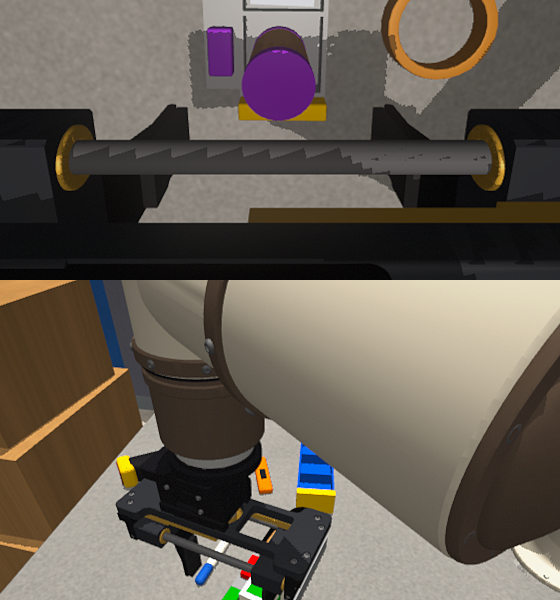

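The cap is centred at (545,294) mm and 48 mm across, within 2 mm of the tool axis (crop pixel ~(279,85)). Descending to grip.

servo_tool --newtons 20 --plan '[[[0, -0.08, 0.9], [0, 0, 0], 1], [[0, 0, 0.9], [0, 0, 0], 1], [[0, 0, 0.9], [0, 0, 0], 1], [[0, 0, 0.9], [0, 0, 0], 1], [[0, 0, 0.9], [0, 0, 0], 1], [[0, 0, 0.9], [0, 0, 0], 1], [[0, 0, 0.9], [0, 0, 0], 1], [[0, 0, 0.4], [0, 0, 0], 1], [[0, 0, 0], [0, 0, 0], 1]]'

```text
clock: 5.7
eef_pos: [0.5439, 0.2918, 0.046]
orientation: [179.9, -0.1, -105.0]
wrist_force: [-0.4, -0.6, 0.3]
width: 0.0867
grasp_force: 0.0
```

servo_tool --plan '[[[0, 0, 0], [0, 0, 0], 0.2], [[0, 0, 0], [0, 0, 0], 0.2], [[0, 0, 0], [0, 0, 0], 0.2], [[0, 0, 0], [0, 0, 0], 0.2], [[0, 0, 0], [0, 0, 0], 0.2], [[0, 0, 0], [0, 0, 0], 0.2], [[0, 0, 0], [0, 0, 0], 0.2]]'

```text
clock: 6.4
eef_pos: [0.5445, 0.2927, 0.0467]
orientation: [-180.0, 0.0, -104.9]
wrist_force: [-0.8, 0.5, 1.0]
width: 0.0475
grasp_force: 20.0
```

servo_tool --plan '[[[0, 0, -0.4], [0, 0, 0], 0.2], [[0, 0, -0.85], [0, 0, 0], 0.2], [[0, 0, -0.85], [0, 0, 0], 0.2], [[0, 0, -0.85], [0, 0, 0], 0.2], [[0, 0, -0.85], [0, 0, 0], 0.2], [[0, 0, -0.85], [0, 0, 0], 0.2], [[0, 0, -0.85], [0, 0, 0], 0.2], [[0, 0, -0.85], [0, 0, 0], 0.2], [[0, 0, -0.85], [0, 0, 0], 0.2], [[0.4, -0.06, 0], [0, 0, 0], 0.2]]'

```text
clock: 7.4
eef_pos: [0.5448, 0.2858, 0.1935]
orientation: [-179.8, 0.3, -104.9]
wrist_force: [0.3, 0.1, -1.8]
width: 0.0478
grasp_force: 20.0
```

servo_tool --plan '[[[0.8, -0.12, 0], [0, 0, 0], 0.2], [[1, -0.15, 0], [0, 0, 0], 0.2], [[1, -0.15, 0], [0, 0, 0], 0.2], [[1, -0.15, 0], [0, 0, 0], 0.2], [[1, -0.15, 0], [0, 0, 0], 0.2], [[1, -0.15, 0], [0, 0, 0], 0.2], [[1, -0.15, 0], [0, 0, 0], 0.2], [[1, -0.15, 0], [0, 0, 0], 0.2], [[1, -0.15, 0], [0, 0, 0], 0.2], [[1, -0.15, 0], [0, 0, 0], 0.2]]'

```text
clock: 8.4
eef_pos: [0.521, 0.0859, 0.1906]
orientation: [-180.0, 0.0, -105.0]
wrist_force: [-0.6, -0.4, -1.2]
width: 0.0479
grasp_force: 20.0
```

servo_tool --plan '[[[1, -0.15, 0], [0, 0, 0], 0.2], [[1, -0.15, 0], [0, 0, 0], 0.2], [[1, -0.15, 0], [0, 0, 0], 0.2], [[1, -0.15, 0], [0, 0, 0], 0.2], [[1, -0.15, 0], [0, 0, 0], 0.2], [[1, -0.15, 0], [0, 0, 0], 0.2], [[1, -0.15, 0], [0, 0, 0], 0.2], [[1, -0.15, 0], [0, 0, 0], 0.2], [[1, -0.15, 0], [0, 0, 0], 0.2], [[1, -0.15, 0], [0, 0, 0], 0.2]]'

```text
clock: 9.4
eef_pos: [0.4981, -0.1149, 0.1906]
orientation: [-180.0, 0.0, -105.0]
wrist_force: [0.6, -0.3, -0.5]
width: 0.0478
grasp_force: 20.0
```

servo_tool --plan '[[[1, -0.15, 0], [0, 0, 0], 0.2], [[1, -0.15, 0], [0, 0, 0], 0.2], [[1, -0.15, 0], [0, 0, 0], 0.2], [[1, -0.15, 0], [0, 0, 0], 0.2], [[0.8, -0.12, 0], [0, 0, 0], 0.2], [[0, 0, 0], [0, 0, -0.85], 0.2], [[0, 0, 0], [0, 0, -0.85], 0.2], [[0, 0, 0], [0, 0, -0.85], 0.2], [[0, 0, 0], [0, 0, -0.85], 0.2], [[0, 0, 0], [0, 0, 0], 0.2]]'

```text
clock: 10.4
eef_pos: [0.4873, -0.2105, 0.1906]
orientation: [-180.0, -0.0, -85.5]
wrist_force: [0.2, -0.3, -0.5]
width: 0.0478
grasp_force: 20.0
```

```bash
python3 - <<'E'
import pickle
from rig import robot
from h import *
o=robot.observe();c=robot.get_image("wrist");pickle.dump((o,c),open("w3.pkl","wb"))
print(o["eef_pos"],o["orientation"],o["q"])
cv2.imwrite("pics/w3.png",c["img"][:,:,::-1])
W,hsv=cloud(c,o);z=W[...,2]
for k,m in(("blue",mask(hsv,"blue")&(abs(z-.031)<.005)),("floor",mask(hsv,"blue")&(abs(z-.006)<.004))):
  for n,p,r in comps(W,m): print(k,n,np.median(p,0).round(4),r,np.round(cv2.boxPoints(r)).tolist())
E
```

```text
[ 0.48727995 -0.21045453  0.19055923] [-1.79997263e+02 -6.78848375e-04 -8.55034745e+01] [-5.83775502e+00  1.44247917e+01 -1.55393044e+01  2.04224870e-04
 -6.00330899e+01  1.03341785e+01]
blue 2545 [ 0.4696 -0.2745  0.0301] ((485.9942932128906, -252.9236297607422), (75.89530944824219, 172.43832397460938), 4.486660003662109) [[441.0, -170.0], [455.0, -342.0], [531.0, -336.0], [517.0, -164.0]]
blue 75 [ 0.5242 -0.2817  0.0301] ((524.1616821289062, -282.4977722167969), (3.2881529331207275, 12.991833686828613), 3.9013965129852295) [[522.0, -276.0], [523.0, -289.0], [526.0, -289.0], [525.0, -276.0]]
blue 208 [ 0.5183 -0.2078  0.03  ] ((518.3984985351562, -207.7573699951172), (3.688188076019287, 43.426326751708984), 3.8356525897979736) [[515.0, -186.0], [518.0, -230.0], [522.0, -229.0], [519.0, -186.0]]
floor 6215 [ 0.4899 -0.3024  0.0052] ((489.9429016113281, -300.967041015625), (68.3816909790039, 68.3294448852539), 4.498151779174805) [[453.0, -270.0], [459.0, -338.0], [527.0, -332.0], [521.0, -264.0]]
floor 5057 [ 0.4841 -0.2292  0.0051] ((484.18414306640625, -227.87530517578125), (68.24592590332031, 66.1694107055664), 4.590296745300293) [[448.0, -198.0], [453.0, -264.0], [521.0, -258.0], [516.0, -192.0]]
```

View pics/w3.png

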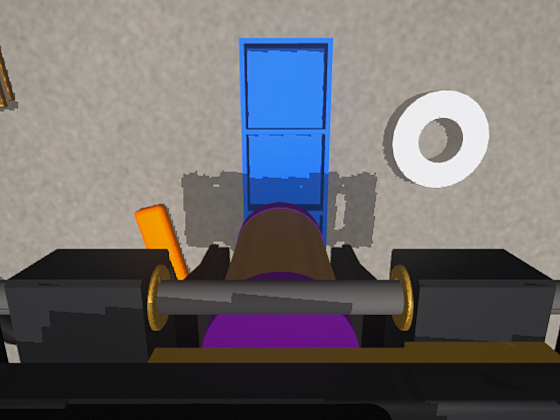

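The wrist picture shows the blue rack's far pocket at (285,88) and the next one at (285,165). The far pocket's floor is at (490,−301) mm, 68 mm square and yawed 4.5°, as it should be. The tube is held upright. Placing it.

servo_tool --plan '[[[0.7, 0.04, 0], [0, 0, 0], 0.2], [[1, 0.05, 0], [0, 0, 0], 0.2], [[1, 0.05, 0], [0, 0, 0], 0.2], [[1, 0.05, 0], [0, 0, 0], 0.2], [[0.87, 0.03, 0], [0, 0, 0], 0.2], [[0, 0, 0.3], [0, 0, 0], 0.2], [[0, 0, 0.8], [0, 0, 0], 0.2], [[0, 0, 0.9], [0, 0, 0], 0.2], [[0, 0, 0.9], [0, 0, 0], 0.2], [[0, 0, 0.9], [0, 0, 0], 0.2]]'

```text
clock: 11.45
eef_pos: [0.4903, -0.3013, 0.1136]
orientation: [180.0, 0.0, -85.5]
wrist_force: [0.4, 0.2, -1.3]
width: 0.0478
grasp_force: 20.0
```

servo_tool --plan '[[[0, 0, 0.9], [0, 0, 0], 0.2], [[0, 0, 0.7], [0, 0, 0], 0.2], [[0, 0, 0.5], [0, 0, 0], 0.2], [[0, 0, 0.5], [0, 0, 0], 0.2], [[0, 0, 0.3], [0, 0, 0], 0.2], [[0, 0, 0.2], [0, 0, 0], 0.2], [[0, 0, 0.1], [0, 0, 0], 0.2], [[0, 0, 0.1], [0, 0, 0], 0.2], [[0, 0, 0], [0, 0, 0], 0.2], [[0, 0, 0], [0, 0, 0], 0.2]]'

```text
clock: 12.45
eef_pos: [0.4909, -0.3013, 0.0489]
orientation: [-180.0, -0.0, -85.5]
wrist_force: [-0.1, 0.5, -0.9]
width: 0.0477
grasp_force: 20.0
```

servo_tool --plan '[[[0, 0, 0.1], [0, 0, 0], 0.2], [[0, 0, 0], [0, 0, 0], 0.2], [[0, 0, 0], [0, 0, 0], 1], [[0, 0, 0], [0, 0, 0], 1], [[0, 0, 0], [0, 0, 0], 1], [[0, 0, 0], [0, 0, 0], 1], [[0, 0, 0], [0, 0, 0], 1]]'

```text
clock: 13.15
eef_pos: [0.4907, -0.3013, 0.0466]
orientation: [-180.0, -0.0, -85.5]
wrist_force: [-0.1, -0.1, -0.4]
width: 0.0797
grasp_force: 0.0
```

servo_tool --plan '[[[0, 0, -0.4], [0, 0, 0], 1], [[0, 0, -1], [0, 0, 0], 1], [[0, 0, -1], [0, 0, 0], 1], [[0, 0, -1], [0, 0, 0], 1], [[0, 0, -1], [0, 0, 0], 1], [[0, 0, -1], [0, 0, 0], 1], [[0, 0, -1], [0, 0, 0], 1], [[0, 0, -0.8], [0, 0, 0], 1], [[0, 0, 0], [0, 0, 0], 1]]'

```text
clock: 14.05
eef_pos: [0.4921, -0.3019, 0.1938]
orientation: [-179.7, -0.2, -85.4]
wrist_force: [-0.6, -0.6, 0.3]
width: 0.0871
grasp_force: 0.0
```

```bash
python3 - <<'E'
from rig import robot
from h import *
o=robot.observe();c=robot.get_image("wrist")
print(o["eef_pos"],o["width"])
W,hsv=cloud(c,o);z=W[...,2]
for n,p,r in comps(W,mask(hsv,"purple")&(z>.08)): print(n,np.median(p,0),r)
E
```

```text
[ 0.49213218 -0.30194663  0.19384565] 0.08707784656634947
3852 [ 0.49103261 -0.30026962  0.11060148] ((490.8663330078125, -299.0021057128906), (48.451148986816406, 48.746856689453125), 59.986690521240234)
```

Purple stands upright in its pocket, 2 mm from centre. Now green.

servo_tool --plan '[[[0, 0, 0], [0, 0, 0.85], 1], [[0, 0, 0], [0, 0, 0.85], 1], [[0, 0, 0], [0, 0, 0.85], 1], [[0, 0, 0], [0, 0, 0.85], 1], [[-0.7, 0.14, 0], [0, 0, 0], 1], [[-1, 0.2, 0], [0, 0, 0], 1], [[-1, 0.2, 0], [0, 0, 0], 1], [[-1, 0.2, 0], [0, 0, 0], 1], [[-1, 0.2, 0], [0, 0, 0], 1], [[-1, 0.2, 0], [0, 0, 0], 1]]'

```text
clock: 15.1
eef_pos: [0.4974, -0.1837, 0.1897]
orientation: [179.9, 0.0, -104.9]
wrist_force: [-0.6, -0.7, 0.3]
width: 0.0869
grasp_force: 0.0
```

servo_tool --plan '[[[-1, 0.2, 0], [0, 0, 0], 1], [[-1, 0.2, 0], [0, 0, 0], 1], [[-1, 0.2, 0], [0, 0, 0], 1], [[-1, 0.2, 0], [0, 0, 0], 1], [[-1, 0.2, 0], [0, 0, 0], 1], [[-1, 0.2, 0], [0, 0, 0], 1], [[-1, 0.2, 0], [0, 0, 0], 1], [[-1, 0.2, 0], [0, 0, 0], 1], [[-1, 0.2, 0], [0, 0, 0], 1], [[-1, 0.2, 0], [0, 0, 0], 1]]'

```text
clock: 16.1
eef_pos: [0.5101, 0.0196, 0.1897]
orientation: [179.9, -0.0, -104.8]
wrist_force: [-0.3, 0.2, 0.1]
width: 0.0865
grasp_force: 0.0
```

servo_tool --plan '[[[-1, 0.2, 0], [0, 0, 0], 1], [[-1, 0.2, 0], [0, 0, 0], 1], [[-1, 0.2, 0], [0, 0, 0], 1], [[-1, 0.2, 0], [0, 0, 0], 1], [[-1, 0.2, 0], [0, 0, 0], 1], [[-1, 0.2, 0], [0, 0, 0], 1], [[-1, 0.2, 0], [0, 0, 0], 1], [[-1, 0.2, 0], [0, 0, 0], 1], [[-1, 0.2, 0], [0, 0, 0], 1], [[0, 0, 0], [0, 0, 0], 1]]'

```text
clock: 17.1
eef_pos: [0.5224, 0.2038, 0.1898]
orientation: [180.0, -0.0, -104.8]
wrist_force: [-0.3, 0.1, 0.4]
width: 0.0873
grasp_force: 0.0
```

```bash
python3 - <<'E'
from rig import robot
from h import *
o=robot.observe();c=robot.get_image("wrist")
print(o["eef_pos"],o["orientation"])
W,hsv=cloud(c,o);z=W[...,2]
for n,p,r in comps(W,mask(hsv,"green")&(z>.07)): print(n,np.median(p,0),r)
for n,p,r in comps(W,mask(hsv,"red")&(z>.08)): print(n,np.median(p,0),r)
E
```

```text
[0.52237789 0.2038041  0.18983681] [ 1.79974563e+02 -1.85056252e-02 -1.04757311e+02]
1755 [0.52228771 0.22122688 0.08561986] ((522.2776489257812, 221.55209350585938), (36.25536346435547, 30.16966438293457), 73.25643157958984)
2626 [0.50594772 0.15306998 0.0956315 ] ((506.0758361816406, 153.4961700439453), (35.11368179321289, 34.800926208496094), 72.3108901977539)
```

servo_tool --plan '[[[-0.86, 0.22, 0], [0, 0, 0], 1], [[0, 0, 0.3], [0, 0, 0.34], 1], [[0, 0, 0.9], [0, 0, 0], 1], [[0, 0, 0.9], [0, 0, 0], 1], [[0, 0, 0.9], [0, 0, 0], 1], [[0, 0, 0.9], [0, 0, 0], 1], [[0, 0, 0.9], [0, 0, 0], 1], [[0, 0, 0.9], [0, 0, 0], 1], [[0, 0, 0.9], [0, 0, 0], 1], [[0, 0, 0.56], [0, 0, 0], 1]]'

```text
clock: 18.15
eef_pos: [0.5223, 0.2188, 0.0459]
orientation: [179.9, -0.1, -106.9]
wrist_force: [-1.1, 0.2, -0.3]
width: 0.0869
grasp_force: 0.0
```

servo_tool --plan '[[[0, 0, 0], [0, 0, 0], 1], [[0, 0, 0], [0, 0, 0], 0.2], [[0, 0, 0], [0, 0, 0], 0.2], [[0, 0, 0], [0, 0, 0], 0.2], [[0, 0, 0], [0, 0, 0], 0.2], [[0, 0, 0], [0, 0, 0], 0.2], [[0, 0, 0], [0, 0, 0], 0.2], [[0, 0, 0], [0, 0, 0], 0.2], [[0, 0, 0], [0, 0, 0], 0.2]]'

```text
clock: 19.05
eef_pos: [0.5227, 0.2192, 0.0475]
orientation: [180.0, -0.0, -106.9]
wrist_force: [-1.4, -0.3, 1.5]
width: 0.0439
grasp_force: 20.0
```

servo_tool --plan '[[[0, 0, -0.4], [0, 0, 0], 0.2], [[0, 0, -0.85], [0, 0, 0], 0.2], [[0, 0, -0.85], [0, 0, 0], 0.2], [[0, 0, -0.85], [0, 0, 0], 0.2], [[0, 0, -0.85], [0, 0, 0], 0.2], [[0, 0, -0.85], [0, 0, 0], 0.2], [[0, 0, -0.85], [0, 0, 0], 0.2], [[0, 0, -0.85], [0, 0, 0], 0.2], [[0, 0, -0.8], [0, 0, 0], 0.2], [[0.5, -0.11, 0], [0, 0, 0], 0.2]]'

```text
clock: 20.05
eef_pos: [0.5235, 0.2102, 0.1929]
orientation: [-179.8, 0.3, -106.8]
wrist_force: [-0.0, 0.7, -1.5]
width: 0.0439
grasp_force: 20.0
```

servo_tool --plan '[[[1, -0.21, 0], [0, 0, 0], 0.2], [[1, -0.21, 0], [0, 0, 0], 0.2], [[1, -0.21, 0], [0, 0, 0], 0.2], [[1, -0.21, 0], [0, 0, 0], 0.2], [[1, -0.21, 0], [0, 0, 0], 0.2], [[1, -0.21, 0], [0, 0, 0], 0.2], [[1, -0.21, 0], [0, 0, 0], 0.2], [[1, -0.21, 0], [0, 0, 0], 0.2], [[1, -0.21, 0], [0, 0, 0], 0.2], [[1, -0.21, 0], [0, 0, 0], 0.2]]'

```text
clock: 21.05
eef_pos: [0.5024, 0.0028, 0.1893]
orientation: [179.9, -0.1, -107.0]
wrist_force: [0.2, 0.3, -1.3]
width: 0.0439
grasp_force: 20.0
```

servo_tool --plan '[[[1, -0.21, 0], [0, 0, 0], 0.2], [[1, -0.21, 0], [0, 0, 0], 0.2], [[1, -0.21, 0], [0, 0, 0], 0.2], [[1, -0.21, 0], [0, 0, 0], 0.2], [[1, -0.21, 0], [0, 0, 0], 0.2], [[1, -0.21, 0], [0, 0, 0], 0.2], [[1, -0.21, 0], [0, 0, 0], 0.2], [[1, -0.21, 0], [0, 0, 0], 0.2], [[1, -0.21, 0], [0, 0, 0], 0.2], [[1, -0.21, 0], [0, 0, 0], 0.2]]'

```text
clock: 22.05
eef_pos: [0.4839, -0.2001, 0.1893]
orientation: [179.9, -0.0, -107.0]
wrist_force: [0.7, 0.3, -2.3]
width: 0.0435
grasp_force: 20.0
```

servo_tool --plan '[[[1, -0.21, 0], [0, 0, 0], 0.2], [[0.6, -0.13, 0], [0, 0, 0], 0.2], [[0, 0, 0], [0, 0, -0.94], 0.2], [[0, 0, 0], [0, 0, -0.94], 0.2], [[0, 0, 0], [0, 0, -0.94], 0.2], [[0, 0, 0], [0, 0, -0.94], 0.2], [[0, 0, 0], [0, 0, 0], 0.2]]'

```text
clock: 22.75
eef_pos: [0.4822, -0.2311, 0.1897]
orientation: [179.9, 0.0, -85.4]
wrist_force: [0.3, -0.2, -1.1]
width: 0.0436
grasp_force: 20.0
```

servo_tool --plan '[[[0, -0.1, 0.2], [0, 0, 0], 0.2], [[0, 0, 0.8], [0, 0, 0], 0.2], [[0, 0, 0.9], [0, 0, 0], 0.2], [[0, 0, 0.9], [0, 0, 0], 0.2], [[0, 0, 0.9], [0, 0, 0], 0.2], [[0, 0, 0.9], [0, 0, 0], 0.2], [[0, 0, 0.8], [0, 0, 0], 0.2], [[0, 0, 0.6], [0, 0, 0], 0.2], [[0, 0, 0.5], [0, 0, 0], 0.2], [[0, 0, 0.3], [0, 0, 0], 0.2]]'

```text
clock: 23.75
eef_pos: [0.4851, -0.2306, 0.0535]
orientation: [179.9, 0.0, -85.4]
wrist_force: [-0.5, 0.1, -1.3]
width: 0.0438
grasp_force: 20.0
```

servo_tool --plan '[[[0, 0, 0.2], [0, 0, 0], 0.2], [[0, 0, 0.1], [0, 0, 0], 0.2], [[0, 0, 0.05], [0, 0, 0], 0.2], [[0, 0, 0], [0, 0, 0], 0.2], [[0, 0, 0], [0, 0, 0], 0.2]]'

```text
clock: 24.25
eef_pos: [0.4856, -0.2306, 0.0477]
orientation: [-180.0, -0.0, -85.4]
wrist_force: [0.4, 1.2, -1.8]
width: 0.044
grasp_force: 20.0
```

servo_tool --plan '[[[0, 0, 0.03], [0, 0, 0], 0.2], [[0, 0, 0], [0, 0, 0], 1], [[0, 0, 0], [0, 0, 0], 1], [[0, 0, 0], [0, 0, 0], 1], [[0, 0, 0], [0, 0, 0], 1], [[0, 0, 0], [0, 0, 0], 1]]'

```text
clock: 24.85
eef_pos: [0.4854, -0.2306, 0.0467]
orientation: [-180.0, -0.0, -85.4]
wrist_force: [0.8, -0.5, 0.3]
width: 0.0764
grasp_force: 0.0
```

servo_tool --plan '[[[0, 0, -0.4], [0, 0, 0], 1], [[0, 0, -1], [0, 0, 0], 1], [[0, 0, -1], [0, 0, 0], 1], [[0, 0, -1], [0, 0, 0], 1], [[0, 0, -1], [0, 0, 0], 1], [[0, 0, -1], [0, 0, 0], 1], [[0, 0, -1], [0, 0, 0], 1], [[0, 0, -0.7], [0, 0, 0], 1], [[0, 0, 0], [0, 0, 0], 1]]'

```text
clock: 25.75
eef_pos: [0.4867, -0.2309, 0.1916]
orientation: [-179.7, -0.1, -85.3]
wrist_force: [0.1, -1.0, -0.7]
width: 0.0871
grasp_force: 0.0
```

```bash
python3 - <<'E'
from rig import robot
from h import *
o=robot.observe();c=robot.get_image("wrist")
print(o["eef_pos"],o["width"])
cv2.imwrite("pics/w4.png",c["img"][:,:,::-1])
W,hsv=cloud(c,o);z=W[...,2]
for n in("green","purple"):
  for n,p,r in comps(W,mask(hsv,n)&(z>.07)): print(n,np.median(p,0),r)
E
```

```text
[ 0.48670364 -0.23093565  0.19159691] 0.08707220814532662
1784 [ 0.4852161  -0.2288314   0.08565809] ((485.2981262207031, -228.36203002929688), (30.029476165771484, 35.224544525146484), 4.834806442260742)
4693 [ 0.49092038 -0.29942568  0.11063674] ((490.93017578125, -298.8398132324219), (48.19981002807617, 48.45289611816406), 5.218015670776367)
```

View pics/w4.png

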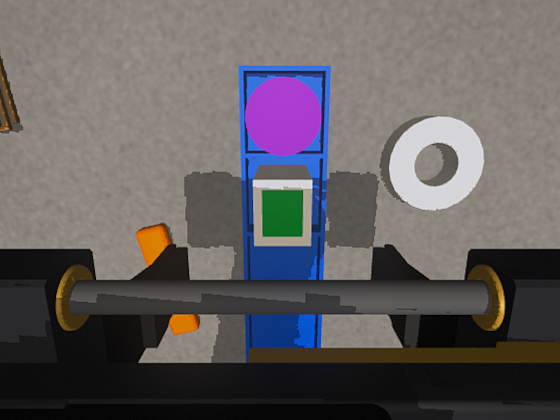

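Purple (283,115) and green (283,212) stand upright in the far two pockets. Now red.

servo_tool --plan '[[[0, 0, 0], [0, 0, 0.97], 1], [[0, 0, 0], [0, 0, 0.97], 1], [[0, 0, 0], [0, 0, 0.97], 1], [[0, 0, 0], [0, 0, 0.97], 1], [[-0.6, 0.16, 0], [0, 0, 0], 1], [[-1, 0.26, 0], [0, 0, 0], 1], [[-1, 0.26, 0], [0, 0, 0], 1], [[-1, 0.26, 0], [0, 0, 0], 1], [[-1, 0.26, 0], [0, 0, 0], 1], [[-1, 0.26, 0], [0, 0, 0], 1]]'

```text
clock: 26.8
eef_pos: [0.4907, -0.1134, 0.1881]
orientation: [179.9, -0.0, -107.4]
wrist_force: [-0.4, 0.0, -0.4]
width: 0.087
grasp_force: 0.0
```

servo_tool --plan '[[[-1, 0.26, 0], [0, 0, 0], 1], [[-1, 0.26, 0], [0, 0, 0], 1], [[-1, 0.26, 0], [0, 0, 0], 1], [[-1, 0.26, 0], [0, 0, 0], 1], [[-1, 0.26, 0], [0, 0, 0], 1], [[-1, 0.26, 0], [0, 0, 0], 1], [[-1, 0.26, 0], [0, 0, 0], 1], [[-1, 0.26, 0], [0, 0, 0], 1], [[-1, 0.26, 0], [0, 0, 0], 1], [[-1, 0.26, 0], [0, 0, 0], 1]]'

```text
clock: 27.8
eef_pos: [0.5014, 0.0927, 0.1881]
orientation: [179.9, -0.0, -107.4]
wrist_force: [0.5, 0.5, -0.2]
width: 0.0866
grasp_force: 0.0
```

servo_tool --plan '[[[-1, 0.26, 0], [0, 0, 0], 1], [[-1, 0.26, 0], [0, 0, 0], 1], [[-1, 0.26, 0], [0, 0, 0], 1], [[0, 0, 0], [0, 0, 0], 1], [[0, 0, 0], [0, 0, 0], 1]]'

```text
clock: 28.3
eef_pos: [0.5046, 0.1536, 0.1881]
orientation: [179.9, -0.1, -107.4]
wrist_force: [0.4, -1.1, -0.6]
width: 0.0869
grasp_force: 0.0
```

```bash
python3 - <<'E'
from rig import robot
from h import *
o=robot.observe();c=robot.get_image("wrist")
print(o["eef_pos"],o["orientation"])
W,hsv=cloud(c,o);z=W[...,2]
for n,p,r in comps(W,mask(hsv,"red")&(z>.08)): print(n,np.median(p,0),r)
for n,p,r in comps(W,(hsv[...,2]<80)&(abs(z-.091)<.006)): print(n,np.median(p,0),r)
E
```

```text
[0.50462689 0.15364063 0.18805903] [ 1.79929093e+02 -6.85311912e-02 -1.07448179e+02]
2298 [0.50603338 0.15315261 0.09561763] ((506.02685546875, 153.77273559570312), (35.77303695678711, 34.89279556274414), 71.78816223144531)
4845 [0.48281849 0.08090994 0.09064056] ((483.097900390625, 81.67401123046875), (51.78567886352539, 51.742881774902344), 23.097633361816406)
```

servo_tool --plan '[[[0, -0.07, 0.3], [0, 0, 0.1], 1], [[0, 0, 0.9], [0, 0, 0], 1], [[0, 0, 0.9], [0, 0, 0], 1], [[0, 0, 0.9], [0, 0, 0], 1], [[0, 0, 0.9], [0, 0, 0], 1], [[0, 0, 0.9], [0, 0, 0], 1], [[0, 0, 0.9], [0, 0, 0], 1], [[0, 0, 0.9], [0, 0, 0], 1], [[0, 0, 0.46], [0, 0, 0], 1], [[0, 0, 0], [0, 0, 0], 1]]'

```text
clock: 29.35
eef_pos: [0.5059, 0.1517, 0.0462]
orientation: [179.9, -0.1, -108.2]
wrist_force: [0.0, -0.2, 0.3]
width: 0.0874
grasp_force: 0.0
```

servo_tool --plan '[[[0, 0, 0], [0, 0, 0], 0.2], [[0, 0, 0], [0, 0, 0], 0.2], [[0, 0, 0], [0, 0, 0], 0.2], [[0, 0, 0], [0, 0, 0], 0.2], [[0, 0, 0], [0, 0, 0], 0.2], [[0, 0, 0], [0, 0, 0], 0.2], [[0, 0, 0], [0, 0, 0], 0.2]]'

```text
clock: 30.05
eef_pos: [0.5067, 0.153, 0.0478]
orientation: [180.0, 0.0, -108.2]
wrist_force: [-1.9, -0.6, 1.6]
width: 0.05
grasp_force: 20.0
```

servo_tool --plan '[[[0, 0, -0.4], [0, 0, 0], 0.2], [[0, 0, -0.85], [0, 0, 0], 0.2], [[0, 0, -0.85], [0, 0, 0], 0.2], [[0, 0, -0.85], [0, 0, 0], 0.2], [[0, 0, -0.85], [0, 0, 0], 0.2], [[0, 0, -0.85], [0, 0, 0], 0.2], [[0, 0, -0.85], [0, 0, 0], 0.2], [[0, 0, -0.85], [0, 0, 0], 0.2], [[0, 0, -0.8], [0, 0, 0], 0.2], [[0.5, -0.12, 0], [0, 0, 0], 0.2]]'

```text
clock: 31.05
eef_pos: [0.5074, 0.1436, 0.1929]
orientation: [-179.8, 0.2, -108.1]
wrist_force: [0.5, 0.8, -0.7]
width: 0.0502
grasp_force: 20.0
```

servo_tool --plan '[[[1, -0.23, 0], [0, 0, 0], 0.2], [[1, -0.23, 0], [0, 0, 0], 0.2], [[1, -0.23, 0], [0, 0, 0], 0.2], [[1, -0.23, 0], [0, 0, 0], 0.2], [[1, -0.23, 0], [0, 0, 0], 0.2], [[1, -0.23, 0], [0, 0, 0], 0.2], [[1, -0.23, 0], [0, 0, 0], 0.2], [[1, -0.23, 0], [0, 0, 0], 0.2], [[1, -0.23, 0], [0, 0, 0], 0.2], [[1, -0.23, 0], [0, 0, 0], 0.2]]'

```text
clock: 32.05
eef_pos: [0.486, -0.0632, 0.1894]
orientation: [179.9, -0.0, -108.2]
wrist_force: [-0.6, 0.2, -1.3]
width: 0.0497
grasp_force: 20.0
```

servo_tool --plan '[[[1, -0.23, 0], [0, 0, 0], 0.2], [[1, -0.23, 0], [0, 0, 0], 0.2], [[1, -0.23, 0], [0, 0, 0], 0.2], [[1, -0.23, 0], [0, 0, 0], 0.2], [[0.7, -0.16, 0], [0, 0, 0], 0.2], [[0, 0, 0], [0, 0, -0.99], 0.2], [[0, 0, 0], [0, 0, -0.99], 0.2], [[0, 0, 0], [0, 0, -0.99], 0.2], [[0, 0, 0], [0, 0, -0.99], 0.2], [[0, 0, 0], [0, 0, 0], 0.2]]'

```text
clock: 33.05
eef_pos: [0.4779, -0.158, 0.1899]
orientation: [179.9, 0.0, -85.5]
wrist_force: [-0.1, -0.3, -2.4]
width: 0.05
grasp_force: 20.0
```

servo_tool --plan '[[[0, 0, 0.2], [0, 0, 0], 0.2], [[0, 0, 0.8], [0, 0, 0], 0.2], [[0, 0, 0.9], [0, 0, 0], 0.2], [[0, 0, 0.9], [0, 0, 0], 0.2], [[0, 0, 0.9], [0, 0, 0], 0.2], [[0, 0, 0.9], [0, 0, 0], 0.2], [[0, 0, 0.8], [0, 0, 0], 0.2], [[0, 0, 0.6], [0, 0, 0], 0.2], [[0, 0, 0.5], [0, 0, 0], 0.2], [[0, 0, 0.3], [0, 0, 0], 0.2]]'

```text
clock: 34.05
eef_pos: [0.4781, -0.1578, 0.0535]
orientation: [179.9, 0.0, -85.5]
wrist_force: [0.1, 0.4, -2.6]
width: 0.0498
grasp_force: 20.0
```

servo_tool --plan '[[[0, 0, 0.2], [0, 0, 0], 0.2], [[0, 0, 0.08], [0, 0, 0], 0.2], [[0, 0, 0.04], [0, 0, 0], 0.2], [[0, 0, 0], [0, 0, 0], 0.2], [[0, 0, 0], [0, 0, 0], 0.2]]'

```text
clock: 34.55
eef_pos: [0.4789, -0.1578, 0.0486]
orientation: [-179.9, -0.0, -85.5]
wrist_force: [0.6, -0.9, -2.2]
width: 0.0499
grasp_force: 20.0
```

servo_tool --plan '[[[0, 0, 0.06], [0, 0, 0], 0.2], [[0, 0, 0.04], [0, 0, 0], 0.2], [[0, 0, 0], [0, 0, 0], 0.2], [[0, 0, 0], [0, 0, 0], 1], [[0, 0, 0], [0, 0, 0], 1], [[0, 0, 0], [0, 0, 0], 1], [[0, 0, 0], [0, 0, 0], 1], [[0, 0, 0], [0, 0, 0], 1]]'

```text
clock: 35.35
eef_pos: [0.4785, -0.1578, 0.046]
orientation: [180.0, -0.0, -85.5]
wrist_force: [0.9, -0.4, -0.9]
width: 0.0814
grasp_force: 0.0
```

servo_tool --plan '[[[0, 0, -0.4], [0, 0, 0], 1], [[0, 0, -1], [0, 0, 0], 1], [[0, 0, -1], [0, 0, 0], 1], [[0, 0, -1], [0, 0, 0], 1], [[0, 0, -1], [0, 0, 0], 1], [[0, 0, -1], [0, 0, 0], 1], [[0, 0, -1], [0, 0, 0], 1], [[0, 0, -0.7], [0, 0, 0], 1], [[0, 0, 0], [0, 0, 0], 1]]'

```text
clock: 36.25
eef_pos: [0.48, -0.158, 0.1908]
orientation: [-179.7, -0.1, -85.4]
wrist_force: [0.1, -0.2, 0.0]
width: 0.0871
grasp_force: 0.0
```

```bash
python3 - <<'E'
from rig import robot
from h import *
o=robot.observe();c=robot.get_image("wrist")
print(o["eef_pos"],o["width"])
W,hsv=cloud(c,o);z=W[...,2]
for k in("red","green","purple"):
  for n,p,r in comps(W,mask(hsv,k)&(z>.07)): print(k,n,np.median(p,0),r)
E
```

```text
[ 0.47997534 -0.15796265  0.19081041] 0.08705710365561785
red 2276 [ 0.47896831 -0.15788295  0.09563235] ((478.86883544921875, -157.24859619140625), (35.21954345703125, 35.50947189331055), 4.592769145965576)
green 2261 [ 0.485266   -0.22872385  0.08566118] ((485.29656982421875, -228.48797607421875), (29.934865951538086, 35.362125396728516), 4.541613578796387)
purple 2159 [ 0.48928968 -0.28492633  0.11057681] ((489.6780700683594, -283.4674987792969), (46.15190505981445, 18.719234466552734), 4.275620937347412)
```

servo_tool --plan '[[[0, 0, 0], [0, 0, 0.86], 1], [[0, 0, 0], [0, 0, 0.87], 1], [[0, 0, 0], [0, 0, 0.87], 1], [[0, 0, 0], [0, 0, 0.86], 1], [[-0.6, 0.15, 0], [0, 0, 0], 1], [[-1, 0.25, 0], [0, 0, 0], 1], [[-1, 0.25, 0], [0, 0, 0], 1], [[-1, 0.25, 0], [0, 0, 0], 1], [[-1, 0.25, 0], [0, 0, 0], 1], [[-1, 0.25, 0], [0, 0, 0], 1]]'

```text
clock: 37.3
eef_pos: [0.4804, -0.041, 0.1874]
orientation: [179.9, -0.0, -105.2]
wrist_force: [0.7, -0.4, 0.4]
width: 0.0871
grasp_force: 0.0
```

servo_tool --plan '[[[-1, 0.25, 0], [0, 0, 0], 1], [[-1, 0.25, 0], [0, 0, 0], 1], [[-1, 0.25, 0], [0, 0, 0], 1], [[-1, 0.25, 0], [0, 0, 0], 1], [[-1, 0.25, 0], [0, 0, 0], 1], [[-1, 0.25, 0], [0, 0, 0], 1], [[0, 0, 0], [0, 0, 0], 1], [[0, 0, 0], [0, 0, 0], 1]]'

```text
clock: 38.1
eef_pos: [0.4832, 0.0817, 0.1875]
orientation: [179.9, -0.1, -105.2]
wrist_force: [-0.1, -0.2, -0.4]
width: 0.0873
grasp_force: 0.0
```

```bash
python3 - <<'E'
from rig import robot
from h import *
o=robot.observe();c=robot.get_image("wrist")
print(o["eef_pos"],o["orientation"])
W,hsv=cloud(c,o);z=W[...,2]
for n,p,r in comps(W,(hsv[...,2]<80)&(abs(z-.091)<.006)): print(n,np.median(p,0),r)
E
```

```text
[0.48316684 0.0817064  0.18752793] [ 1.79928460e+02 -5.21781733e-02 -1.05169523e+02]
4030 [0.48300216 0.08078343 0.09060742] ((483.4927062988281, 81.69901275634766), (52.794471740722656, 51.98214340209961), 76.537353515625)
```

Red is placed correctly, and the tool is dead centre over the black tub. Descending 7.04 units.

servo_tool --plan '[[[0, 0, 0.3], [0, 0, 0], 1], [[0, 0, 0.9], [0, 0, 0], 1], [[0, 0, 0.9], [0, 0, 0], 1], [[0, 0, 0.9], [0, 0, 0], 1], [[0, 0, 0.9], [0, 0, 0], 1], [[0, 0, 0.9], [0, 0, 0], 1], [[0, 0, 0.9], [0, 0, 0], 1], [[0, 0, 0.9], [0, 0, 0], 1], [[0, 0, 0.44], [0, 0, 0], 1], [[0, 0, 0], [0, 0, 0], 1]]'

```text
clock: 39.15
eef_pos: [0.4829, 0.0803, 0.0461]
orientation: [179.9, -0.1, -105.3]
wrist_force: [0.3, 0.5, 1.2]
width: 0.0872
grasp_force: 0.0
```

servo_tool --plan '[[[0, 0, 0], [0, 0, 0], 0.2], [[0, 0, 0], [0, 0, 0], 0.2], [[0, 0, 0], [0, 0, 0], 0.2], [[0, 0, 0], [0, 0, 0], 0.2], [[0, 0, 0], [0, 0, 0], 0.2], [[0, 0, 0], [0, 0, 0], 0.2], [[0, 0, 0], [0, 0, 0], 0.2]]'

```text
clock: 39.85
eef_pos: [0.4837, 0.0813, 0.0476]
orientation: [180.0, -0.0, -105.3]
wrist_force: [-1.9, 0.2, 2.8]
width: 0.0521
grasp_force: 20.0
```

servo_tool --plan '[[[0, 0, -0.4], [0, 0, 0], 0.2], [[0, 0, -0.85], [0, 0, 0], 0.2], [[0, 0, -0.85], [0, 0, 0], 0.2], [[0, 0, -0.85], [0, 0, 0], 0.2], [[0, 0, -0.85], [0, 0, 0], 0.2], [[0, 0, -0.85], [0, 0, 0], 0.2], [[0, 0, -0.85], [0, 0, 0], 0.2], [[0, 0, -0.85], [0, 0, 0], 0.2], [[0, 0, -0.8], [0, 0, 0], 0.2], [[0.5, -0.1, 0], [0, 0, 0], 0.2]]'

```text
clock: 40.85
eef_pos: [0.4846, 0.0719, 0.1926]
orientation: [-179.7, 0.2, -105.2]
wrist_force: [0.8, 0.5, -1.9]
width: 0.0521
grasp_force: 20.0
```

servo_tool --plan '[[[1, -0.21, 0], [0, 0, 0], 0.2], [[1, -0.21, 0], [0, 0, 0], 0.2], [[1, -0.21, 0], [0, 0, 0], 0.2], [[1, -0.21, 0], [0, 0, 0], 0.2], [[1, -0.21, 0], [0, 0, 0], 0.2], [[1, -0.21, 0], [0, 0, 0], 0.2], [[1, -0.21, 0], [0, 0, 0], 0.2], [[0.7, -0.12, 0], [0, 0, 0], 0.2]]'

```text
clock: 41.65
eef_pos: [0.4718, -0.0874, 0.1891]
orientation: [179.9, -0.0, -105.4]
wrist_force: [0.6, -0.1, -1.3]
width: 0.0517
grasp_force: 20.0
```

servo_tool --plan '[[[0, 0, 0], [0, 0, -0.86], 0.2], [[0, 0, 0], [0, 0, -0.87], 0.2], [[0, 0, 0], [0, 0, -0.87], 0.2], [[0, 0, 0], [0, 0, -0.86], 0.2], [[0, 0, 0], [0, 0, 0], 0.2]]'

```text
clock: 42.15
eef_pos: [0.4721, -0.0863, 0.1893]
orientation: [179.9, 0.0, -85.5]
wrist_force: [-0.2, 0.0, -2.9]
width: 0.0513
grasp_force: 20.0
```

servo_tool --plan '[[[0, 0, 0.2], [0, 0, 0], 0.2], [[0, 0, 0.8], [0, 0, 0], 0.2], [[0, 0, 0.9], [0, 0, 0], 0.2], [[0, 0, 0.9], [0, 0, 0], 0.2], [[0, 0, 0.9], [0, 0, 0], 0.2], [[0, 0, 0.9], [0, 0, 0], 0.2], [[0, 0, 0.8], [0, 0, 0], 0.2], [[0, 0, 0.6], [0, 0, 0], 0.2], [[0, 0, 0.5], [0, 0, 0], 0.2], [[0, 0, 0.3], [0, 0, 0], 0.2]]'

```text
clock: 43.15
eef_pos: [0.4726, -0.086, 0.0533]
orientation: [179.9, -0.0, -85.5]
wrist_force: [0.1, -0.4, -2.2]
width: 0.0516
grasp_force: 20.0
```

servo_tool --plan '[[[0, 0, 0.2], [0, 0, 0], 0.2], [[0, 0, 0.1], [0, 0, 0], 0.2], [[0, 0, 0.05], [0, 0, 0], 0.2], [[0, 0, 0], [0, 0, 0], 0.2], [[0, 0, 0], [0, 0, 0], 0.2]]'

```text
clock: 43.65
eef_pos: [0.4735, -0.0858, 0.0477]
orientation: [-179.9, 0.0, -85.5]
wrist_force: [0.4, 0.4, -1.7]
width: 0.0518
grasp_force: 20.0
```

servo_tool --plan '[[[0, 0, 0.05], [0, 0, 0], 0.2], [[0, 0, 0], [0, 0, 0], 0.2], [[0, 0, 0], [0, 0, 0], 1], [[0, 0, 0], [0, 0, 0], 1], [[0, 0, 0], [0, 0, 0], 1], [[0, 0, 0], [0, 0, 0], 1], [[0, 0, 0], [0, 0, 0], 1], [[0, 0, 0], [0, 0, 0], 1]]'

```text
clock: 44.45
eef_pos: [0.4732, -0.0858, 0.0463]
orientation: [180.0, -0.0, -85.5]
wrist_force: [-0.0, -0.3, 0.3]
width: 0.0851
grasp_force: 0.0
```

servo_tool --plan '[[[0, 0, -0.4], [0, 0, 0], 1], [[0, 0, -1], [0, 0, 0], 1], [[0, 0, -1], [0, 0, 0], 1], [[0, 0, -1], [0, 0, 0], 1], [[0, 0, -1], [0, 0, 0], 1], [[0, 0, -1], [0, 0, 0], 1], [[0, 0, -1], [0, 0, 0], 1], [[0, 0, -1], [0, 0, 0], 1], [[0, 0, -1], [0, 0, 0], 1], [[0, 0, 0], [0, 0, 0], 1]]'

```text
clock: 45.45
eef_pos: [0.4749, -0.0858, 0.2178]
orientation: [-179.6, -0.0, -85.4]
wrist_force: [0.2, -0.4, 0.4]
width: 0.0868
grasp_force: 0.0
```

```bash
python3 - <<'E'
from rig import robot
from h import *
o=robot.observe();c=robot.get_image("wrist");s=robot.get_image("scene")
print(o["clock"],o["eef_pos"],o["width"])
cv2.imwrite("pics/end.png",np.vstack([c["img"],s["img"]])[140:740,:,::-1])
cv2.imwrite("pics/wend.png",c["img"][:,:,::-1])
W,hsv=cloud(c,o);z=W[...,2]
for k in("red","green","purple"):
  for n,p,r in comps(W,mask(hsv,k)&(z>.07)): print(k,n,np.median(p,0),r)
for n,p,r in comps(W,(hsv[...,2]<80)&(abs(z-.091)<.006)): print(n,np.median(p,0),r)
E
```

```text
45.45 [ 0.4749256  -0.0858397   0.21781222] 0.0867716558533945
red 2268 [ 0.47905237 -0.15770199  0.09565369] ((478.799560546875, -157.33279418945312), (34.937950134277344, 35.45662307739258), 3.9389867782592773)
green 1499 [ 0.48473944 -0.22235789  0.08567256] ((484.80157470703125, -222.28329467773438), (30.03614616394043, 23.88027000427246), 5.034316062927246)
3257 [ 0.47365944 -0.08640184  0.09064536] ((473.54736328125, -85.73612213134766), (51.90818786621094, 52.494178771972656), 83.97578430175781)
```

View pics/wend.png

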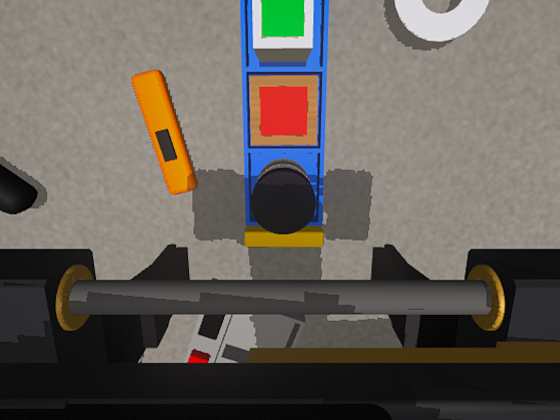

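View pics/end.png

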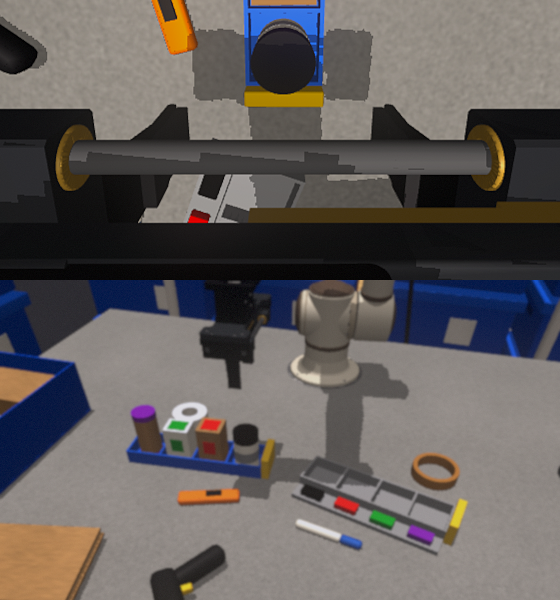

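All four stand upright in the blue rack: purple (147,428), green (178,437), red (211,438), and black (246,444) beside the yellow block. The gripper is clear of everything, so I'm handing in.

```bash
python3 -c "
from rig import robot
print(robot.job_done())"
```

```text
the job is handed in; nothing more can be done
None
```

The four items now stand upright in the blue rack in reversed order (purple farthest from the yellow block, then green, red and black beside it), and the job was handed in at about 45 s with the gripper clear; no verdict came back.

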